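# Cover the prepped vegetables with the matching round lids

## Robot

A 7-joint arm with a two-finger parallel gripper is mounted at the origin on the work surface. World frame = base frame: x ahead of the robot, y to its left, z up, the work surface at z = 0. Lengths are in m, angles in rad, forces in N, time in s.
With the tool pointing down it reaches from about 0.4 to 0.925 m from the base axis. Payload 4.1 kg.
Tool frame: the origin (TCP) lies between the finger pads; the fingertips stand arm.nose_length ahead of it and the grasp point (between the pads) lies 2 mm behind it (arm.nose_length is the distance from the TCP to the fingertips, in m); z points along the fingers, y is the line along which they close (so a half turn about z gives the same grasp; the last joint's range is limited). The gripper opens to 85 mm and grips with 20 to 120 N. Pads are 22 mm wide; open, the fingers measure 114 mm over their backs; the gripper's body (76 mm by 85 mm) begins 54 mm behind the grasp point. The pads swing forward as they close: fully open they stand 13 mm farther back than shut.
Start: joints at [1.212, 0.398, 0.045, 1.537, -0.019, 1.207, -0.051], TCP at [0.167, -0.628, 0.248] pointing down, gripper open.
Joint ranges: [-2.82, 2.82], [-0.49, 2.23], [-1.37, 1.46], [0, 2.46], [-1.36, 4.5], [0.23, 2], [-2.94, 2.94]. Speed limits (rad/s): [2.57, 2.57, 3.14, 3.14, 3.14, 3.14, 3.14].

## Interface

Orientations are given as a 3x3 rotation matrix whose columns are the frame's x, y, z axes.
In Python, from station import arm gives the robot as it stands.
- The arm moves only by the tool arm_command, never from a script. Its argument "rows" is a list of rows, each an object with "offset": the shift along the tool's x, y, z in cm, a list of three; "delta_rot": the turn, a rotation vector about the tool's x, y, z in degrees, a list of three; "hand": the opening, from -1 (shut) to 1 (fully open). A call has 1 to 12 rows; each row is the pose to reach, as a shift and turn from the pose commanded when the call began, along the tool's axes at that moment; what a row does not reach only later rows make up. A row lasts 1/10 s, in which the tool goes at most 50 mm and 8.59 degrees, less where a joint would pass 70% of its speed; a pose out of reach is approached as far as the arm can. A call with a gripper value outside its range is refused whole. The fingers move at their own pace and stop on an object; "squeeze" is the grip in N (left out, the last holds). Time passes only in rows, so rows that repeat a pose let the fingers close. It gives the time, the measured TCP pose, the force, the opening and the grip force at its end, in the units of the state.
- arm.state(): the state, without advancing time (a new reading comes with each control period).
- arm.read_camera(name): name is "scene" or "top" or "wrist"; returns a dict with "frame" (480x640x3 uint8, blue, green, red), "fov_y" (degrees; the focal length in pixels is half the picture's height over the tangent of half this angle, whatever the lens; pixels are square), "cx", "cy" (the principal point, pixels), "D" ([k1, k2, p1, p2, k3] as OpenCV has them; the pictures are not rectified), "T" (4x4, takes a point from camera to world coordinates). Camera axes: x right, y down, z forward; pixel columns grow to the right and rows downward; lengths in m; the calibration is good to about 2 mm. A picture is of the moment at which its call begins. There is no depth.
- arm.close_job(): hands the job in; it is judged then, once.
Trained networks look in a picture, given as the dict that the camera call returned (one of the last four; its "shot" number tells which), for a name from the list of things; names that differ only in an ending like _2 or _b are one class to them, and where a whole thing is asked for, a point or a joint stands for the part that bears it (a point fixed in the world has none). Each returns a list of dicts, best first, with "p" (0 to 1); they miss things now and then, are a little off and sometimes report something else, mostly with a low value. They report only what shows in the picture. A call takes as long as a camera call. They do not tell look-alikes from the thing itself.
- arm.recognise(picture, query): "position" ([x, y, z] in m, in world coordinates, good to about 4 mm: the middle of the surface that is visible of it).
- arm.landmark_of(picture, query): "position" ([x, y, z] in m, in world coordinates, good to about 4 mm: a listed point, or the origin of a listed thing).
The state is a dict: "time_s": time; "joint_positions": joint angles; "qd": joint speeds; "joint_efforts": joint torques, N m; "eef_pos": TCP position; "tool_rot": TCP orientation; "wrist_force": force on the tool from outside, world axes, zero at the start; "wrist_torque": the same for the moment, N m; "grip_width": finger opening in m; "gripper_force": force on a finger pad.
Only numpy, scipy, OpenCV 4.12 (cv2) and the standard library are available. Lean on these libraries where they do the work, as an engineer would, in place of code of your own. Each camera call takes 0.05 s, during which the arm holds its last target. There are 200 camera calls.

## Task

Cover the three round pots of cut vegetables: set each of the three round lids, without dropping it, on the pot of its own size so that it is fully seated and flat on the rim. Leave the pots standing where they are, and leave the empty rectangular pan, its lid, the salt shaker and the white cup alone.

Things in the scene. Friction and masses are not known exactly. Their poses are not given: they have to be found in the camera images.
- pot_large: The large of three round open steel pots: straight sides, 136 mm outside diameter, 64 mm high, wall 3 mm, no handles, with cut vegetables inside to 26 mm below the rim. Loose, stands on the bench. Origin: centre of its underside, z up.
- pot_medium: The medium of three round open steel pots: straight sides, 108 mm outside diameter, 58 mm high, wall 3 mm, no handles, with cut vegetables inside to 26 mm below the rim. Loose, stands on the bench. Origin: centre of its underside, z up.
- pot_small: The small of three round open steel pots: straight sides, 82 mm outside diameter, 52 mm high, wall 3 mm, no handles, with cut vegetables inside to 26 mm below the rim. Loose, stands on the bench. Origin: centre of its underside, z up.
- lid_large: The large of three round metal lids, fits the large pot: flange 144 mm in diameter, 4 mm thick; below it a tapered plug 8 mm deep (122 mm wide, 112 mm at its foot); on top a black round knob, diameter 22 mm. Starts right way up. Origin: centre of the plug's underside, z up; flange 8 to 12 mm, knob 12 to 42 mm above it. Seated, flange on the rim, it is 56 mm above the pot's origin; play 4 mm.
- lid_medium: The medium of three round metal lids, fits the medium pot: flange 116 mm in diameter, 4 mm thick; below it a tapered plug 8 mm deep (94 mm wide, 84 mm at its foot); on top a black round knob, diameter 22 mm. Starts right way up. Origin: centre of the plug's underside, z up; flange 8 to 12 mm, knob 12 to 42 mm above it. Seated, flange on the rim, it is 50 mm above the pot's origin; play 4 mm.
- lid_small: The small of three round metal lids, fits the small pot: flange 90 mm in diameter, 4 mm thick; below it a tapered plug 8 mm deep (68 mm wide, 58 mm at its foot); on top a black round knob, diameter 22 mm. Starts right way up. Origin: centre of the plug's underside, z up; flange 8 to 12 mm, knob 12 to 42 mm above it. Seated, flange on the rim, it is 44 mm above the pot's origin; play 4 mm.
- rect_pan: Empty open rectangular steel pan, 120 x 96 mm and 58 mm high, wall 3 mm. To be left alone. Origin: centre of its underside, z up.
- rect_lid: Rectangular metal lid, 124 x 100 mm, 12 mm thick, with a black bar handle 55 x 14 mm, whose top is 40 mm above the bench. To be left alone. Origin: centre of its underside, z up.
- shaker: Steel salt shaker with a domed, pierced top, 44 mm in diameter and 63 mm high. To be left alone. Origin: centre of its underside, z up.
- ramekin: White ceramic cup without a handle, 58 mm across the rim, 42 mm high. To be left alone. Origin: centre of its underside, z up.
There are look-alikes about, which are no part of the job. What is shaped like the lid_medium but turquoise is not meant.

How it is judged:
At the end, for the whole second after the job is handed in: Each round lid seated on the round pot of its size: centred to 9 mm, height to 4 mm, flat on the rim to 0.06 rad and level to 0.1 rad, released, at rest; round pots standing, at rest, within 40 mm of their start; rectangular pan and lid, shaker and cup within 25 mm of theirs (horizontal distance between lid_large and pot_large below 0.009 m and z of lid_large in the frame of pot_large between 0.052 and 0.06 m and angle between the z axis of lid_large and the z axis of pot_large, either way round below 0.06 rad and angle between each of lid_large, lid_medium, lid_small's own z axis and vertical below 0.1 rad and height (world z) of each of pot_large, pot_medium, pot_small below 0.006 m and distance of each of pot_large, pot_medium, pot_small from where it was at the start of the episode below 0.04 m and linear speed of each of lid_large, pot_large, lid_medium, pot_medium, lid_small, pot_small below 0.02 m/s and contact force between the fingers and lid_large below 0.1 N and horizontal distance between lid_medium and pot_medium below 0.009 m and z of lid_medium in the frame of pot_medium between 0.046 and 0.054 m and angle between the z axis of lid_medium and the z axis of pot_medium, either way round below 0.06 rad and contact force between the fingers and lid_medium below 0.1 N and horizontal distance between lid_small and pot_small below 0.009 m and z of lid_small in the frame of pot_small between 0.04 and 0.048 m and angle between the z axis of lid_small and the z axis of pot_small, either way round below 0.06 rad and contact force between the fingers and lid_small below 0.1 N and distance of each of rect_pan, rect_lid, shaker, ramekin from where it was at the start of the episode below 0.025 m); the robot touches nothing.
It fails at once if a round pot is shoved more than 40 mm or tipped ((distance of pot_large from where it was at the start of the episode above 0.04 m or angle between pot_large's own z axis and vertical above 0.35 rad) or (distance of pot_medium from where it was at the start of the episode above 0.04 m or angle between pot_medium's own z axis and vertical above 0.35 rad) or (distance of pot_small from where it was at the start of the episode above 0.04 m or angle between pot_small's own z axis and vertical above 0.35 rad)).
It fails at once if a round lid is dropped (let fall more than about 25 mm) ((linear speed of lid_large above 0.7 m/s and contact force between the fingers and lid_large below 0.05 N) or (linear speed of lid_medium above 0.7 m/s and contact force between the fingers and lid_medium below 0.05 N) or (linear speed of lid_small above 0.7 m/s and contact force between the fingers and lid_small below 0.05 N)).
It fails at once if the rectangular pan, its lid, the shaker or the white cup is moved more than 25 mm or tipped ((distance of rect_pan from where it was at the start of the episode above 0.025 m or angle between rect_pan's own z axis and vertical above 0.5 rad) or (distance of rect_lid from where it was at the start of the episode above 0.025 m or angle between rect_lid's own z axis and vertical above 0.5 rad) or (distance of shaker from where it was at the start of the episode above 0.025 m or angle between shaker's own z axis and vertical above 0.5 rad) or (distance of ramekin from where it was at the start of the episode above 0.025 m or angle between ramekin's own z axis and vertical above 0.5 rad)).
It also fails if it takes over 106 s, if anything falls off the work surface, if the arm or the gripper's body presses on something with over 40 N, if the wrist force passes 120 N, or if a joint passes its speed limit or range.

## Working session

There is one attempt and no reset: what is moved stays moved. The work goes in short steps, Python scripts to look and compute and a tool call to move; the robot and the scene stay as the last step left them, time stands still between calls to the robot, and variables do not carry over. Pictures are saved under pics/ and viewed, at most 14 in all, crops included, and the job is handed in when it is done.

Besides the shell and the picture viewer there is one more tool, called after "Emit:" as name(argument=value, ...), one argument or row to a line, values as JSON. arm_command: Moves the arm, as the interface text tells. Its arguments: {"type":"object","properties":{"rows":{"type":"array","items":{"type":"object","properties":{"offset":{"type":"array","items":{"type":"number"}},"delta_rot":{"type":"array","items":{"type":"number"}},"hand":{"type":"number"}}}},"squeeze":{"type":"number"}},"required":["rows"]}

```bash
mkdir -p pics; ls
python3 - <<'E'
from station import arm
import cv2,numpy as np
s=arm.state();print(s['eef_pos'],np.round(s['tool_rot'],3).tolist(),s['grip_width'],s['time_s'],arm.nose_length)
for c in ['top','scene']:
    p=arm.read_camera(c);cv2.imwrite(f'pics/{c}0.png',p['frame']);print(c,p['fov_y'],p['cx'],p['cy'],p['D'],np.round(p['T'],3).tolist())
    for n in ['pot_large','pot_medium','pot_small','lid_large','lid_medium','lid_small']:
        print(n,[(round(d['p'],2),np.round(d['position'],3).tolist()) for d in arm.landmark_of(p,n)[:4]])
E
```

```text
pics
[ 0.16687356 -0.62760766  0.2472571 ] [[0.966, 0.257, -0.001], [0.257, -0.966, 0.002], [-0.0, -0.002, -1.0]] 0.08572474309866894 0.0 0.017
top 51.49003783895628 322.6510709275063 245.5243810030652 [0.01187812 0.         0.         0.         0.        ] [[0.005, -0.995, 0.1, 0.378], [-1.0, -0.004, 0.009, 0.017], [-0.008, -0.1, -0.995, 1.193], [0.0, 0.0, 0.0, 1.0]]
pot_large [(0.89, [0.628, 0.168, -0.002])]
pot_medium [(0.97, [0.669, -0.153, 0.0])]
pot_small [(0.91, [0.34, -0.268, 0.0])]
lid_large [(0.8, [0.491, -0.453, 0.002])]
lid_medium [(0.94, [0.449, 0.094, 0.001]), (0.83, [0.815, 0.182, 0.002]), (0.82, [0.198, 0.349, 0.002]), (0.63, [0.791, -0.001, -0.002])]
lid_small [(0.79, [0.357, 0.29, 0.0]), (0.66, [0.495, -0.455, 0.003]), (0.6, [0.337, -0.269, 0.004])]
scene 49.87158831460075 321.2353325771939 240.46959077411026 [0.03963104 0.         0.         0.         0.        ] [[0.787, 0.495, -0.369, 1.078], [0.617, -0.622, 0.482, -0.736], [0.009, -0.607, -0.795, 1.256], [0.0, 0.0, 0.0, 1.0]]
pot_large [(0.58, [0.632, 0.168, 0.003])]
pot_medium [(0.98, [0.672, -0.151, -0.0])]
pot_small [(0.81, [0.335, -0.27, -0.002])]
lid_large [(0.9, [0.49, -0.451, 0.004])]
lid_medium [(0.98, [0.817, 0.181, -0.0]), (0.84, [0.2, 0.35, -0.002]), (0.82, [0.449, 0.095, -0.004]), (0.67, [0.79, -0.004, 0.0])]
lid_small [(0.63, [0.358, 0.289, -0.003])]
```

View pics/top0.png

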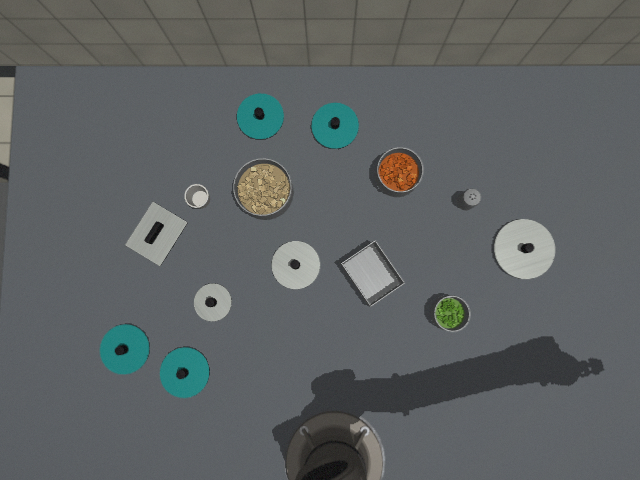

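View pics/scene0.png

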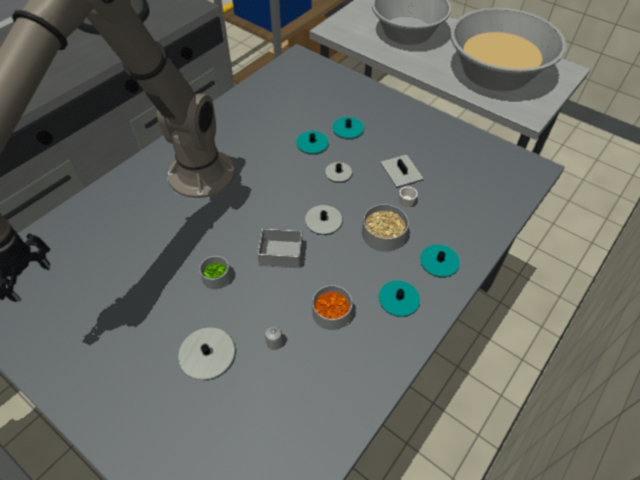

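Top view: the steel lids are large at (524,248), medium at (296,265) and small at (212,302). The pots are large at (263,188), medium at (400,172) and small at (451,313). Look-alikes are the turquoise lids at (260,116), (335,125), (125,349) and (185,372), plus the rectangular lid at (155,233). By the description I choose the three steel ones. Next I refine their positions by fitting rim circles, and check them in one crop.

```bash
cat > h.py <<'E'
from station import arm
import cv2,numpy as np
from scipy.optimize import minimize
G={'pot_large':(.064,.068,(.630,.168)),'pot_medium':(.058,.054,(.670,-.152)),'pot_small':(.052,.041,(.338,-.269)),
'lid_large':(.012,.072,(.490,-.452)),'lid_medium':(.012,.058,(.449,.0945)),'lid_small':(.012,.045,(.3575,.2895))}
def K(p):
    f=240/np.tan(np.radians(p['fov_y']/2));return np.array([[f,0,p['cx']],[0,f,p['cy']],[0,0,1.]])
def proj(p,P):
    M=np.linalg.inv(p['T']);return cv2.projectPoints(np.float64(P),cv2.Rodrigues(M[:3,:3])[0],M[:3,3],K(p),np.float64(p['D']))[0][:,0]
A=np.linspace(0,2*np.pi,180,endpoint=False)
def circ(c,z,R): return np.c_[c[0]+R*np.cos(A),c[1]+R*np.sin(A),0*A+z]
def fit(p,c,z,R,span=.012):
    g=cv2.GaussianBlur(cv2.cvtColor(p['frame'],cv2.COLOR_BGR2GRAY),(0,0),1).astype(np.float32)
    m=np.clip(np.hypot(cv2.Sobel(g,5,1,0),cv2.Sobel(g,5,0,1)),0,150)
    def s(c):
        q=proj(p,circ(c,z,R)).astype(np.float32);return -cv2.remap(m,q[:,:1],q[:,1:],1).mean()
    g0=[(s((c[0]+a,c[1]+b)),c[0]+a,c[1]+b) for a in np.arange(-span,span+1e-9,.001) for b in np.arange(-span,span+1e-9,.001)]
    b=min(g0);r=minimize(lambda v:s(v/1000),np.array(b[1:])*1000,method='Nelder-Mead',options=dict(initial_simplex=np.array(b[1:])*1000+np.array([[0,0],[.7,0],[0,.7]])))
    return r.x/1000,-r.fun
def go(x,y,z):
    s=arm.state();d=np.array([x,y,z])-s['eef_pos'];print('t',round(s['time_s'],2),'at',np.round(s['eef_pos'],4),'offset cm',np.round(s['tool_rot'].T@d*100,2))
E
python3 - <<'E'
from h import *
F={}
for c in ['top','scene']:
    p=arm.read_camera(c)
    im=p['frame'].copy()
    for n,(z,R,x) in G.items():
        r,v=fit(p,x,z,R);print(c,n,np.round(r,4),round(v))
        cv2.polylines(im,[np.int32(proj(p,circ(r,z,R))*8)],True,(0,0,255),1,cv2.LINE_AA,3)
    if c=='top': cv2.imwrite('pics/fit.png',cv2.resize(im[140:340,180:580],None,fx=2,fy=2))
go(.490,-.452,.15)
E
```

```text
top pot_large [0.6252 0.1669] 77
top pot_medium [ 0.6693 -0.1495] 98
top pot_small [ 0.3398 -0.264 ] 103
top lid_large [ 0.4915 -0.4514] 149
top lid_medium [0.451  0.0912] 149
top lid_small [0.3618 0.2872] 146
scene pot_large [0.6324 0.1623] 86
scene pot_medium [ 0.6751 -0.1574] 87
scene pot_small [ 0.3453 -0.2693] 82
scene lid_large [ 0.4919 -0.4534] 120
scene lid_medium [0.4519 0.0899] 124
scene lid_small [0.3641 0.2847] 123
t 0.8 at [ 0.167  -0.6282  0.2484] offset cm [35.74 -8.73  9.84]
```

View pics/fit.png

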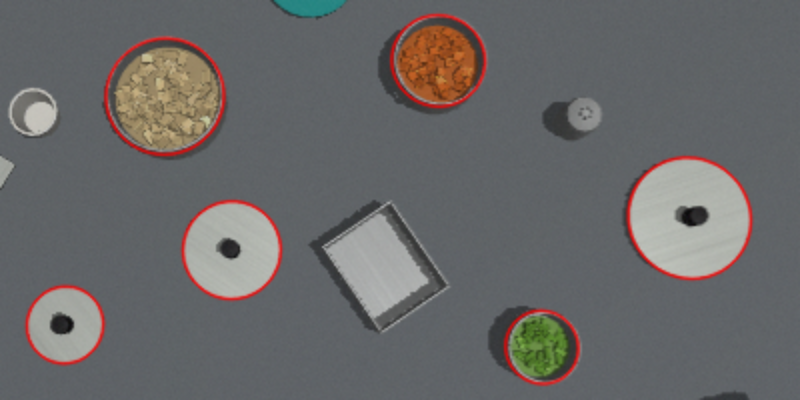

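The crop confirms it: steel round lids with red fits on their flanges, no turquoise among them, and pot rims matched. Moving above the large lid.

Emit:
arm_command(
  rows=[
    {"offset": [4, -1, 1], "delta_rot": [0, 0, 0], "hand": 1},
    {"offset": [8, -2, 2], "delta_rot": [0, 0, 0], "hand": 1},
    {"offset": [12, -3, 3], "delta_rot": [0, 0, 0], "hand": 1},
    {"offset": [16, -4, 4], "delta_rot": [0, 0, 0], "hand": 1},
    {"offset": [20, -5, 5], "delta_rot": [0, 0, 0], "hand": 1},
    {"offset": [24, -6, 6], "delta_rot": [0, 0, 0], "hand": 1},
    {"offset": [28, -7, 7], "delta_rot": [0, 0, 0], "hand": 1},
    {"offset": [32, -8, 8], "delta_rot": [0, 0, 0], "hand": 1},
    {"offset": [35.7, -8.8, 8.5], "delta_rot": [0, 0, 0], "hand": 1},
    {"offset": [35.7, -8.8, 8.5], "delta_rot": [0, 0, 0], "hand": 1},
    {"offset": [35.7, -8.8, 8.5], "delta_rot": [0, 0, 0], "hand": 1},
    {"offset": [35.7, -8.8, 8.5], "delta_rot": [0, 0, 0], "hand": 1},
  ],
  squeeze=40,
)

```text
time_s: 2.0
eef_pos: [0.4881, -0.4528, 0.1635]
tool_rot: [[0.967, 0.255, -0.001], [0.255, -0.967, -0.001], [-0.001, 0.001, -1.0]]
wrist_force: [-1.2, -0.3, 1.0]
grip_width: 0.0855
gripper_force: 0.0
```

Run:
```python
from h import *
p=arm.read_camera('wrist');im=p['frame'].copy()
for z,R in((.012,.072),(.042,.011)):
    r,v=fit(p,(.4917,-.4524),z,R,.01);print(np.round(r,4),round(v))
    cv2.polylines(im,[np.int32(proj(p,circ(r,z,R))*8)],True,(0,0,255),1,cv2.LINE_AA,3)
cv2.imwrite('pics/w1.png',im)
go(*r,.036)
```

```text
[ 0.4906 -0.4519] 132
[ 0.4935 -0.4509] 125
t 2.05 at [ 0.4878 -0.453   0.1636] offset cm [ 0.62 -0.08 12.76]
```

View pics/w1.png

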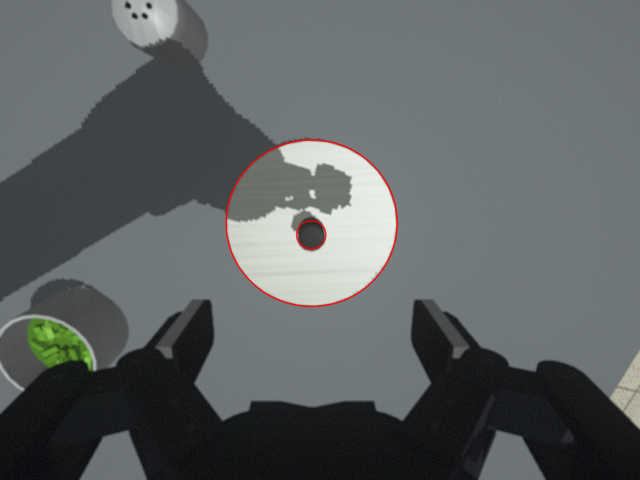

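The wrist view shows the lid flange centred at (311,223) and the knob at (311,234), between the fingers. The small pot at (50,340) is well clear. Descending.

Emit:
arm_command(
  rows=[
    {"offset": [0.3, 0, 4], "delta_rot": [0, 0, 0], "hand": 1},
    {"offset": [0.3, 0, 8], "delta_rot": [0, 0, 0], "hand": 1},
    {"offset": [0.3, 0, 11], "delta_rot": [0, 0, 0], "hand": 0.2},
    {"offset": [0.3, 0, 12.8], "delta_rot": [0, 0, 0], "hand": 0},
    {"offset": [0.3, 0, 12.8], "delta_rot": [0, 0, 0], "hand": -1},
    {"offset": [0.3, 0, 12.8], "delta_rot": [0, 0, 0], "hand": -1},
    {"offset": [0.3, 0, 12.8], "delta_rot": [0, 0, 0], "hand": -1},
    {"offset": [0.3, 0, 12.8], "delta_rot": [0, 0, 0], "hand": -1},
    {"offset": [0.3, 0, 12.8], "delta_rot": [0, 0, 0], "hand": -1},
    {"offset": [0.3, 0, 12.8], "delta_rot": [0, 0, 0], "hand": -1},
  ],
  squeeze=60,
)

```text
time_s: 3.05
eef_pos: [0.4927, -0.4519, 0.037]
tool_rot: [[0.967, 0.257, 0.002], [0.257, -0.967, -0.002], [0.001, 0.003, -1.0]]
wrist_force: [-1.6, -0.5, 5.2]
grip_width: 0.02
gripper_force: 59.3
```

Emit:
arm_command(
  rows=[
    {"offset": [0, 0, -2], "delta_rot": [0, 0, 0], "hand": -1},
    {"offset": [0, 0, -5], "delta_rot": [0, 0, 0], "hand": -1},
    {"offset": [0, 0, -9], "delta_rot": [0, 0, 0], "hand": -1},
    {"offset": [0, 0, -13], "delta_rot": [0, 0, 0], "hand": -1},
    {"offset": [2, -4, -14], "delta_rot": [0, 0, 0], "hand": -1},
    {"offset": [4, -8, -14], "delta_rot": [0, 0, 0], "hand": -1},
    {"offset": [6, -12, -14], "delta_rot": [0, 0, 0], "hand": -1},
    {"offset": [6, -12, -14], "delta_rot": [0, 0, 0], "hand": -1},
  ],
)

```text
time_s: 3.85
eef_pos: [0.5225, -0.3089, 0.1749]
tool_rot: [[0.963, 0.269, 0.001], [0.269, -0.963, 0.007], [0.003, -0.007, -1.0]]
wrist_force: [1.1, -0.1, -3.4]
grip_width: 0.0199
gripper_force: 59.5
```

```bash
cat >> h.py <<'E'
def fit2(p,c,z,R,span=.01,w=.003,edge=150):
    "pot rim: outer and inner edge together"
    g=cv2.GaussianBlur(cv2.cvtColor(p['frame'],cv2.COLOR_BGR2GRAY),(0,0),.7).astype(np.float32)
    m=g
    best=None
    def s(c):
        v=[]
        for r in(R-.0015,R-.0055,R+.003):
            q=proj(p,circ(c,z,r)).astype(np.float32);v.append(cv2.remap(m,q[:,:1],q[:,1:],1)[:,0])
        return -(np.minimum(v[0]-v[1],edge)+np.minimum(v[0]-v[2],edge)).mean()
    b=min((s((c[0]+a,c[1]+b)),c[0]+a,c[1]+b) for a in np.arange(-span,span+1e-9,.001) for b in np.arange(-span,span+1e-9,.001))
    r=minimize(lambda v:s(v/1000),np.array(b[1:])*1000,method='Nelder-Mead',options=dict(initial_simplex=np.array(b[1:])*1000+np.array([[0,0],[.7,0],[0,.7]])))
    return r.x/1000,-r.fun
E
python3 - <<'E'
from h import *
for c in ['top','scene','wrist']:
    p=arm.read_camera(c);im=p['frame'].copy();cr=[]
    for n in ['pot_large','pot_medium','pot_small']:
        z,R,x=G[n]
        q=proj(p,[[*x,z]])[0]
        if not(40<q[0]<600 and 40<q[1]<440): continue
        r,v=fit2(p,x,z,R);print(c,n,np.round(r,4),round(v,1))
        big=cv2.resize(im,None,fx=4,fy=4,interpolation=2) if c!='wrist' else im
        if c!='wrist':
            for rr,col in((R,(0,0,255)),(R-.003,(0,255,255))): cv2.polylines(big,[np.int32(((proj(p,circ(r,z,rr))+.5)*4-.5)*8)],True,col,1,cv2.LINE_AA,3)
            u,v=(q*4).astype(int);cr.append(big[max(v-140,0):max(v-140,0)+280,u-130:u+130])
    if cr and c!='wrist': cv2.imwrite(f'pics/rim_{c}.png',np.hstack(cr))
    if c=='wrist': cv2.imwrite('pics/w2.png',im)
E
python3 -c "
import cv2,numpy as np
cv2.imwrite('pics/rims.png',np.vstack([cv2.imread(f'pics/rim_{c}.png') for c in('top','scene')]))"
```

```text
top pot_large [0.6286 0.1668] 47.2
top pot_medium [ 0.6713 -0.1527] 60.5
top pot_small [ 0.3393 -0.2677] 68.5
scene pot_large [0.6292 0.1667] 16.4
scene pot_medium [ 0.6716 -0.1541] 30.5
scene pot_small [ 0.3398 -0.2694] 16.9
wrist pot_small [ 0.3299 -0.2679] 18.4
```

View pics/rims.png

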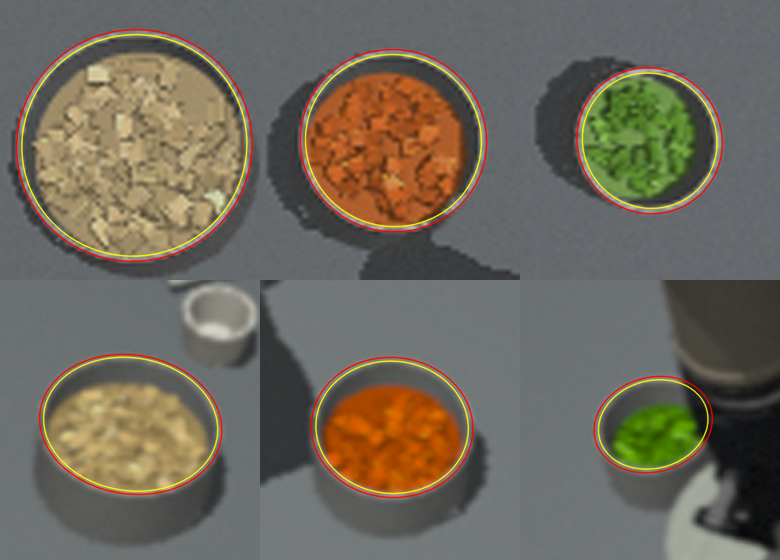

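View pics/w2.png

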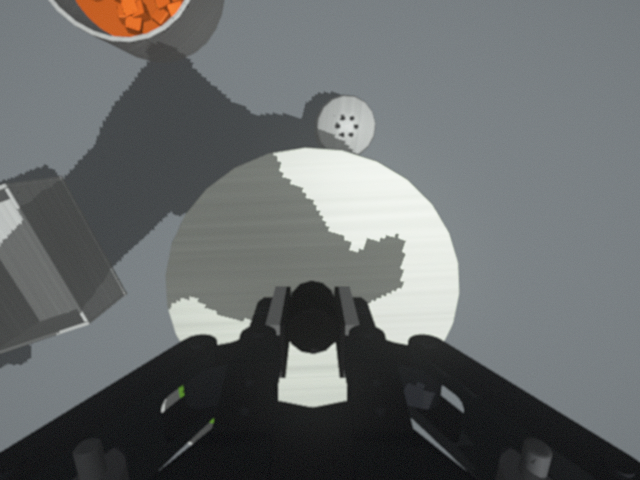

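Rims: red and yellow fits match on all three pots, and top and scene agree to 2 mm. The wrist view shows the lid hanging level with its knob at (313,316) between the pads. Next I measure the lid's offset in the hand.

```bash
cat >> h.py <<'E'
def held(R,dz=-.024):
    p=arm.read_camera('wrist');s=arm.state();e=s['eef_pos'];r,v=fit(p,e[:2],e[2]+dz,R,.01)
    print('lid-tcp tool xyz mm',np.round(s['tool_rot'].T@np.r_[r-e[:2],dz]*1000,1),round(v),s['gripper_force']);return r-e[:2]
E
python3 - <<'E'
from h import *
d=held(.072,-.025);print(d)
go(.629-d[0],.1667-d[1],.175)
E
```

```text
lid-tcp tool xyz mm [-1.6 -1.1 25. ] 63 59.46918189525604
[-0.00180886  0.00066998]
t 4.05 at [ 0.5187 -0.3204  0.175 ] offset cm [ 23.28 -44.16  -0.05]
```

Emit:
arm_command(
  rows=[
    {"offset": [1.2, -2.2, 0], "delta_rot": [0, 0, 0], "hand": -1},
    {"offset": [3.3, -6.2, 0], "delta_rot": [0, 0, 0], "hand": -1},
    {"offset": [5.4, -10.2, 0], "delta_rot": [0, 0, 0], "hand": -1},
    {"offset": [7.5, -14.2, 0], "delta_rot": [0, 0, 0], "hand": -1},
    {"offset": [9.6, -18.2, 0], "delta_rot": [0, 0, 0], "hand": -1},
    {"offset": [11.7, -22.2, 0], "delta_rot": [0, 0, 0], "hand": -1},
    {"offset": [13.8, -26.2, 0], "delta_rot": [0, 0, 0], "hand": -1},
    {"offset": [15.9, -30.2, 0], "delta_rot": [0, 0, 0], "hand": -1},
    {"offset": [18, -34.2, 0], "delta_rot": [0, 0, 0], "hand": -1},
    {"offset": [20.1, -38.2, 0], "delta_rot": [0, 0, 0], "hand": -1},
    {"offset": [22, -41.8, 0], "delta_rot": [0, 0, 0], "hand": -1},
    {"offset": [23.3, -44.2, 0], "delta_rot": [0, 0, 0], "hand": -1},
  ],
)

```text
time_s: 5.25
eef_pos: [0.6318, 0.1701, 0.1749]
tool_rot: [[0.966, 0.257, -0.0], [0.257, -0.966, 0.001], [0.0, -0.001, -1.0]]
wrist_force: [0.2, -0.3, -1.6]
grip_width: 0.02
gripper_force: 59.5
```

Emit:
arm_command(
  rows=[
    {"offset": [0, 0, 2], "delta_rot": [0, 0, 0], "hand": -1},
    {"offset": [0, 0, 3], "delta_rot": [0, 0, 0], "hand": -1},
    {"offset": [0, 0, 4], "delta_rot": [0, 0, 0], "hand": -1},
    {"offset": [0, 0, 4], "delta_rot": [0, 0, 0], "hand": -1},
    {"offset": [0, 0, 4], "delta_rot": [0, 0, 0], "hand": -1},
  ],
)

```text
time_s: 5.75
eef_pos: [0.6314, 0.1662, 0.1352]
tool_rot: [[0.967, 0.255, -0.0], [0.255, -0.967, -0.001], [-0.0, 0.001, -1.0]]
wrist_force: [-1.0, 0.4, -1.7]
grip_width: 0.0201
gripper_force: 59.6
```

Run:
```python
from h import *
d=held(.072,-.025);print(d)
go(.629-d[0],.1667-d[1],.056+.037)
s=arm.state();print(np.round(s['tool_rot'],3).tolist(),s['wrist_force'])
```

```text
lid-tcp tool xyz mm [-2.7 -0.  25. ] 63 59.555835127830505
[-0.00256971 -0.00065288]
t 5.8 at [0.6317 0.1668 0.1358] offset cm [ 0.   -0.06  4.28]
[[0.967, 0.255, 0.001], [0.255, -0.967, -0.0], [0.001, 0.0, -1.0]] [ 0.34974743  0.29753306 -1.01276491]
```

Emit:
arm_command(
  rows=[
    {"offset": [0, 0, 1.5], "delta_rot": [0, 0, 0], "hand": -1},
    {"offset": [0, 0, 2.5], "delta_rot": [0, 0, 0], "hand": -1},
    {"offset": [0, 0, 3.2], "delta_rot": [0, 0, 0], "hand": -1},
    {"offset": [0, 0, 3.6], "delta_rot": [0, 0, 0], "hand": -1},
    {"offset": [0, 0, 3.9], "delta_rot": [0, 0, 0], "hand": -1},
    {"offset": [0, 0, 4.1], "delta_rot": [0, 0, 0], "hand": -1},
    {"offset": [0, 0, 4.2], "delta_rot": [0, 0, 0], "hand": -1},
    {"offset": [0, 0, 4.2], "delta_rot": [0, 0, 0], "hand": -1},
    {"offset": [0, 0, 4.2], "delta_rot": [0, 0, 0], "hand": -1},
  ],
)

```text
time_s: 6.7
eef_pos: [0.6313, 0.1678, 0.0936]
tool_rot: [[0.966, 0.257, 0.001], [0.257, -0.966, 0.0], [0.001, 0.0, -1.0]]
wrist_force: [0.3, 0.8, -2.3]
grip_width: 0.0197
gripper_force: 59.6
```

Emit:
arm_command(
  rows=[
    {"offset": [0, 0, 0.1], "delta_rot": [0, 0, 0], "hand": -1},
    {"offset": [0, 0, 0.2], "delta_rot": [0, 0, 0], "hand": -1},
    {"offset": [0, 0, 0.2], "delta_rot": [0, 0, 0], "hand": -1},
  ],
)

```text
time_s: 7.0
eef_pos: [0.6314, 0.1679, 0.0929]
tool_rot: [[0.966, 0.257, 0.001], [0.257, -0.966, -0.0], [0.001, 0.0, -1.0]]
wrist_force: [-2.9, -0.4, 5.6]
grip_width: 0.0198
gripper_force: 60.5
```

Seated, with contact at the expected height. Releasing.

Emit:
arm_command(
  rows=[
    {"offset": [0, 0, 0], "delta_rot": [0, 0, 0], "hand": -0.2},
    {"offset": [0, 0, 0], "delta_rot": [0, 0, 0], "hand": 0},
    {"offset": [0, 0, 0], "delta_rot": [0, 0, 0], "hand": 0},
    {"offset": [0, 0, -1], "delta_rot": [0, 0, 0], "hand": 0.4},
    {"offset": [0, 0, -3], "delta_rot": [0, 0, 0], "hand": 1},
    {"offset": [0, 0, -6], "delta_rot": [0, 0, 0], "hand": 1},
    {"offset": [0, 0, -10], "delta_rot": [0, 0, 0], "hand": 1},
    {"offset": [0, 0, -10], "delta_rot": [0, 0, 0], "hand": 1},
  ],
)

```text
time_s: 7.8
eef_pos: [0.6349, 0.1693, 0.1986]
tool_rot: [[0.966, 0.257, 0.012], [0.257, -0.967, 0.004], [0.013, -0.001, -1.0]]
wrist_force: [1.0, -0.2, 1.2]
grip_width: 0.0856
gripper_force: 0.0
```

Run:
```python
from h import *
p=arm.read_camera('wrist');cv2.imwrite('pics/w3.png',p['frame'])
print(fit(p,(.629,.167),.068,.072))
go(.4515,.0906,.15)
```

```text
(array([0.63047672, 0.16699421]), np.float64(120.07389068603516))
t 7.85 at [0.6334 0.1687 0.1957] offset cm [-19.62   2.88   4.41]
```

View pics/w3.png

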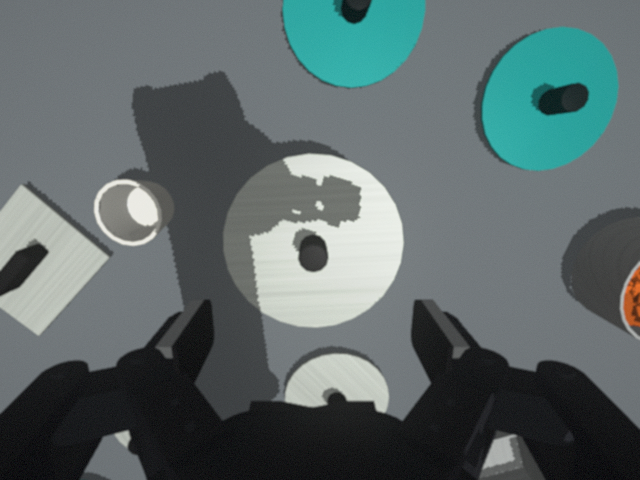

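The large lid sits flat on its pot at (313,240), and the cup at (128,212) is untouched. On to the medium steel lid at (337,385).

Emit:
arm_command(
  rows=[
    {"offset": [-3, 0.5, 0], "delta_rot": [0, 0, 0], "hand": 1},
    {"offset": [-7, 1, 0], "delta_rot": [0, 0, 0], "hand": 1},
    {"offset": [-11, 1.5, 1], "delta_rot": [0, 0, 0], "hand": 1},
    {"offset": [-15, 2, 2], "delta_rot": [0, 0, 0], "hand": 1},
    {"offset": [-18.5, 2.7, 3], "delta_rot": [0, 0, 0], "hand": 1},
    {"offset": [-19.5, 2.9, 4], "delta_rot": [0, 0, 0], "hand": 1},
    {"offset": [-19.5, 2.9, 4], "delta_rot": [0, 0, 0], "hand": 1},
    {"offset": [-19.5, 2.9, 4], "delta_rot": [0, 0, 0], "hand": 1},
  ],
)

```text
time_s: 8.65
eef_pos: [0.4506, 0.0899, 0.1514]
tool_rot: [[0.966, 0.257, 0.0], [0.257, -0.966, 0.0], [0.001, -0.0, -1.0]]
wrist_force: [0.0, 0.4, -0.8]
grip_width: 0.0855
gripper_force: 0.0
```

Run:
```python
from h import *
p=arm.read_camera('wrist')
r,v=fit(p,(.4515,.0906),.012,.058,.01);print(r,v)
print(fit(p,r,.042,.011,.008))
go(*(.5*r+.5*np.array([.4515,.0906])),.036)
```

```text
[0.45059389 0.09176094] 133.80355834960938
(array([0.45336264, 0.09277736]), np.float64(120.41193389892578))
t 8.7 at [0.4513 0.0903 0.1517] offset cm [-0.02 -0.09 11.57]
```

Emit:
arm_command(
  rows=[
    {"offset": [0, -0.1, 4], "delta_rot": [0, 0, 0], "hand": 1},
    {"offset": [0, -0.1, 8], "delta_rot": [0, 0, 0], "hand": 0.6},
    {"offset": [0, -0.1, 10.5], "delta_rot": [0, 0, 0], "hand": 0.2},
    {"offset": [0, -0.1, 11.6], "delta_rot": [0, 0, 0], "hand": 0},
    {"offset": [0, -0.1, 11.6], "delta_rot": [0, 0, 0], "hand": -1},
    {"offset": [0, -0.1, 11.6], "delta_rot": [0, 0, 0], "hand": -1},
    {"offset": [0, -0.1, 11.6], "delta_rot": [0, 0, 0], "hand": -1},
    {"offset": [0, -0.1, 11.6], "delta_rot": [0, 0, 0], "hand": -1},
    {"offset": [0, -0.1, 11.6], "delta_rot": [0, 0, 0], "hand": -1},
    {"offset": [0, -0.1, 11.6], "delta_rot": [0, 0, 0], "hand": -1},
  ],
  squeeze=60,
)

```text
time_s: 9.7
eef_pos: [0.4501, 0.0905, 0.0357]
tool_rot: [[0.966, 0.257, 0.001], [0.257, -0.966, -0.0], [0.001, 0.0, -1.0]]
wrist_force: [-0.3, 0.2, 0.9]
grip_width: 0.0199
gripper_force: 59.1
```

Emit:
arm_command(
  rows=[
    {"offset": [0, 0, -2], "delta_rot": [0, 0, 0], "hand": -1},
    {"offset": [0, 0, -5], "delta_rot": [0, 0, 0], "hand": -1},
    {"offset": [0, 0, -9], "delta_rot": [0, 0, 0], "hand": -1},
    {"offset": [0, 0, -12], "delta_rot": [0, 0, 0], "hand": -1},
    {"offset": [0, 0, -13], "delta_rot": [0, 0, 0], "hand": -1},
    {"offset": [0, 0, -13], "delta_rot": [0, 0, 0], "hand": -1},
    {"offset": [0, 0, -13], "delta_rot": [0, 0, 0], "hand": -1},
  ],
)

```text
time_s: 10.4
eef_pos: [0.4487, 0.0902, 0.164]
tool_rot: [[0.966, 0.257, -0.002], [0.257, -0.966, -0.001], [-0.002, 0.0, -1.0]]
wrist_force: [0.6, -0.3, -2.5]
grip_width: 0.02
gripper_force: 58.9
```

Run:
```python
from h import *
d=held(.058,-.025);print(d)
go(.6714-d[0],-.1533-d[1],.165)
```

```text
lid-tcp tool xyz mm [ 0.2  0.8 25. ] 97 58.91554355621338
[ 0.00028957 -0.00071381]
t 10.45 at [0.4484 0.0901 0.1635] offset cm [15.28 29.18 -0.2 ]
```

Emit:
arm_command(
  rows=[
    {"offset": [1, 2, 0], "delta_rot": [0, 0, 0], "hand": -1},
    {"offset": [3, 5.7, 0], "delta_rot": [0, 0, 0], "hand": -1},
    {"offset": [5, 9.5, 0], "delta_rot": [0, 0, 0], "hand": -1},
    {"offset": [7, 13.4, 0], "delta_rot": [0, 0, 0], "hand": -1},
    {"offset": [9, 17.2, 0], "delta_rot": [0, 0, 0], "hand": -1},
    {"offset": [11, 21, 0], "delta_rot": [0, 0, 0], "hand": -1},
    {"offset": [13, 24.8, 0], "delta_rot": [0, 0, 0], "hand": -1},
    {"offset": [14.6, 27.8, 0], "delta_rot": [0, 0, 0], "hand": -1},
    {"offset": [15.2, 29.2, 0.5], "delta_rot": [0, 0, 0], "hand": -1},
    {"offset": [15.2, 29.2, 2], "delta_rot": [0, 0, 0], "hand": -1},
    {"offset": [15.2, 29.2, 3], "delta_rot": [0, 0, 0], "hand": -1},
    {"offset": [15.2, 29.2, 3], "delta_rot": [0, 0, 0], "hand": -1},
  ],
)

```text
time_s: 11.65
eef_pos: [0.6686, -0.1495, 0.1316]
tool_rot: [[0.966, 0.26, -0.007], [0.26, -0.966, 0.003], [-0.007, -0.004, -1.0]]
wrist_force: [-0.3, 0.3, -1.8]
grip_width: 0.02
gripper_force: 59.0
```

Emit:
arm_command(
  rows=[
    {"offset": [0, 0, 0], "delta_rot": [0, 0, 0], "hand": -1},
    {"offset": [0, 0, 0], "delta_rot": [0, 0, 0], "hand": -1},
    {"offset": [0, 0, 0], "delta_rot": [0, 0, 0], "hand": -1},
  ],
)

```text
time_s: 11.95
eef_pos: [0.672, -0.1521, 0.1363]
tool_rot: [[0.966, 0.258, 0.002], [0.258, -0.966, -0.0], [0.001, 0.001, -1.0]]
wrist_force: [0.2, -0.9, -1.5]
grip_width: 0.0199
gripper_force: 59.0
```

Run:
```python
from h import *
d=held(.058,-.025);print(d)
go(.6714-d[0],-.1533-d[1],.050+.036)
```

```text
lid-tcp tool xyz mm [ 0.1  0.3 25. ] 87 59.001798033714294
[ 0.00018085 -0.00030908]
t 12.0 at [ 0.672  -0.1523  0.1363] offset cm [-0.1   0.04  5.03]
```

Emit:
arm_command(
  rows=[
    {"offset": [0, 0, 1.5], "delta_rot": [0, 0, 0], "hand": -1},
    {"offset": [-0.1, 0, 3], "delta_rot": [0, 0, 0], "hand": -1},
    {"offset": [-0.1, 0, 3.8], "delta_rot": [0, 0, 0], "hand": -1},
    {"offset": [-0.1, 0, 4.3], "delta_rot": [0, 0, 0], "hand": -1},
    {"offset": [-0.1, 0, 4.6], "delta_rot": [0, 0, 0], "hand": -1},
    {"offset": [-0.1, 0, 4.8], "delta_rot": [0, 0, 0], "hand": -1},
    {"offset": [-0.1, 0, 4.9], "delta_rot": [0, 0, 0], "hand": -1},
    {"offset": [-0.1, 0, 5], "delta_rot": [0, 0, 0], "hand": -1},
    {"offset": [-0.1, 0, 5], "delta_rot": [0, 0, 0], "hand": -1},
    {"offset": [-0.1, 0, 5], "delta_rot": [0, 0, 0], "hand": -1},
  ],
)

```text
time_s: 13.0
eef_pos: [0.6712, -0.1529, 0.0858]
tool_rot: [[0.966, 0.257, 0.001], [0.257, -0.966, -0.0], [0.001, 0.001, -1.0]]
wrist_force: [0.0, 0.7, -0.7]
grip_width: 0.0196
gripper_force: 59.1
```

Emit:
arm_command(
  rows=[
    {"offset": [0, 0, 0.1], "delta_rot": [0, 0, 0], "hand": -1},
    {"offset": [0, 0, 0.1], "delta_rot": [0, 0, 0], "hand": -1},
    {"offset": [0, 0, 0.1], "delta_rot": [0, 0, 0], "hand": -1},
  ],
)

```text
time_s: 13.3
eef_pos: [0.6712, -0.1529, 0.0858]
tool_rot: [[0.966, 0.257, 0.001], [0.257, -0.966, -0.0], [0.001, 0.001, -1.0]]
wrist_force: [-2.5, 0.4, 5.6]
grip_width: 0.0199
gripper_force: 59.5
```

Contact at the seated height. Releasing.

Emit:
arm_command(
  rows=[
    {"offset": [0, 0, 0], "delta_rot": [0, 0, 0], "hand": -0.2},
    {"offset": [0, 0, 0], "delta_rot": [0, 0, 0], "hand": 0},
    {"offset": [0, 0, 0], "delta_rot": [0, 0, 0], "hand": 0},
    {"offset": [0, 0, -1], "delta_rot": [0, 0, 0], "hand": 0.4},
    {"offset": [0, 0, -3], "delta_rot": [0, 0, 0], "hand": 1},
    {"offset": [0, 0, -6], "delta_rot": [0, 0, 0], "hand": 1},
    {"offset": [0, 0, -10], "delta_rot": [0, 0, 0], "hand": 1},
    {"offset": [0, 0, -10], "delta_rot": [0, 0, 0], "hand": 1},
    {"offset": [0, 0, -10], "delta_rot": [0, 0, 0], "hand": 1},
  ],
)

```text
time_s: 14.2
eef_pos: [0.6717, -0.153, 0.1865]
tool_rot: [[0.966, 0.257, 0.004], [0.257, -0.966, -0.001], [0.003, 0.002, -1.0]]
wrist_force: [-1.5, 0.9, 0.5]
grip_width: 0.0853
gripper_force: 0.0
```

Run:
```python
from h import *
p=arm.read_camera('wrist');cv2.imwrite('pics/w4.png',p['frame'])
print(fit(p,(.6714,-.1533),.062,.058))
go(.3628,.286,.165)
```

```text
(array([ 0.67189696, -0.1533843 ]), np.float64(133.08096313476562))
t 14.25 at [ 0.6707 -0.1528  0.1847] offset cm [-18.48 -50.32   1.95]
```

View pics/w4.png

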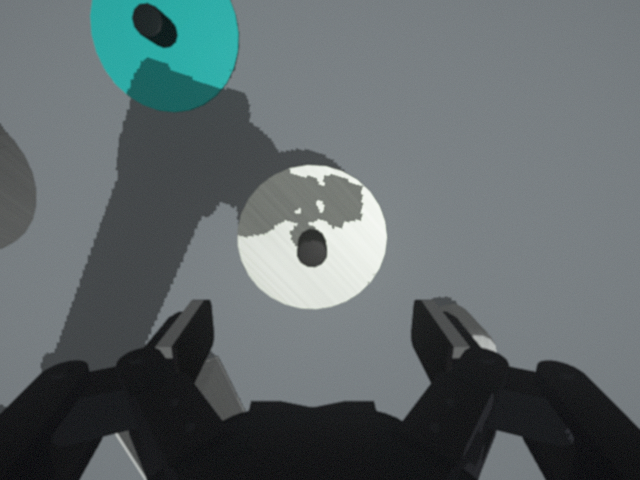

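The medium lid sits flat at (312,237). On to the small lid.

Emit:
arm_command(
  rows=[
    {"offset": [-1, -2.5, 0], "delta_rot": [0, 0, 0], "hand": 1},
    {"offset": [-2.5, -7, 0], "delta_rot": [0, 0, 0], "hand": 1},
    {"offset": [-4, -11.5, 0], "delta_rot": [0, 0, 0], "hand": 1},
    {"offset": [-5.8, -16, 0], "delta_rot": [0, 0, 0], "hand": 1},
    {"offset": [-7.5, -20.5, 0], "delta_rot": [0, 0, 0], "hand": 1},
    {"offset": [-9.2, -25, 0], "delta_rot": [0, 0, 0], "hand": 1},
    {"offset": [-10.8, -29.5, 0], "delta_rot": [0, 0, 0], "hand": 1},
    {"offset": [-12.5, -34, 0], "delta_rot": [0, 0, 0], "hand": 1},
    {"offset": [-14.1, -38.5, 0], "delta_rot": [0, 0, 0], "hand": 1},
    {"offset": [-15.8, -43, 0], "delta_rot": [0, 0, 0], "hand": 1},
    {"offset": [-17.4, -47.5, 1], "delta_rot": [0, 0, 0], "hand": 1},
    {"offset": [-18.5, -50.3, 2], "delta_rot": [0, 0, 0], "hand": 1},
  ],
)

```text
time_s: 15.45
eef_pos: [0.3597, 0.2883, 0.1635]
tool_rot: [[0.965, 0.261, -0.001], [0.261, -0.965, 0.0], [-0.001, -0.001, -1.0]]
wrist_force: [-0.0, 0.5, 0.2]
grip_width: 0.0855
gripper_force: 0.0
```

Emit:
arm_command(
  rows=[
    {"offset": [0, 0, 0.5], "delta_rot": [0, 0, 0], "hand": 1},
    {"offset": [0, 0, 1], "delta_rot": [0, 0, 0], "hand": 1},
    {"offset": [0, 0, 1], "delta_rot": [0, 0, 0], "hand": 1},
    {"offset": [0, 0, 1], "delta_rot": [0, 0, 0], "hand": 1},
  ],
)

```text
time_s: 15.85
eef_pos: [0.3636, 0.2843, 0.1539]
tool_rot: [[0.967, 0.254, -0.0], [0.254, -0.967, -0.001], [-0.001, 0.001, -1.0]]
wrist_force: [0.9, -0.2, -0.2]
grip_width: 0.0857
gripper_force: 0.0
```

Run:
```python
from h import *
p=arm.read_camera('wrist')
r,v=fit(p,(.3628,.286),.012,.045,.01);print(r,v)
print(fit(p,r,.042,.011,.008))
go(*(.6*r+.4*np.array([.3628,.286])),.036);print(arm.state()['joint_positions'])
```

```text
[0.36172194 0.28765886] 102.45227813720703
(array([0.36299133, 0.28807107]), np.float64(116.95711517333984))
t 15.9 at [0.3637 0.2846 0.1542] offset cm [-0.09 -0.27 11.82]
[-0.34321444  0.18672874 -0.45753231  2.06615917  0.1044738   0.91044425
 -2.17183701]
```

Emit:
arm_command(
  rows=[
    {"offset": [-0.1, -0.3, 4], "delta_rot": [0, 0, 0], "hand": 1},
    {"offset": [-0.1, -0.3, 8], "delta_rot": [0, 0, 0], "hand": 0.6},
    {"offset": [-0.1, -0.3, 10.5], "delta_rot": [0, 0, 0], "hand": 0.2},
    {"offset": [-0.1, -0.3, 11.8], "delta_rot": [0, 0, 0], "hand": 0},
    {"offset": [-0.1, -0.3, 11.8], "delta_rot": [0, 0, 0], "hand": -0.2},
    {"offset": [-0.1, -0.3, 11.8], "delta_rot": [0, 0, 0], "hand": -1},
    {"offset": [-0.1, -0.3, 11.8], "delta_rot": [0, 0, 0], "hand": -1},
    {"offset": [-0.1, -0.3, 11.8], "delta_rot": [0, 0, 0], "hand": -1},
    {"offset": [-0.1, -0.3, 11.8], "delta_rot": [0, 0, 0], "hand": -1},
    {"offset": [-0.1, -0.3, 11.8], "delta_rot": [0, 0, 0], "hand": -1},
    {"offset": [-0.1, -0.3, 11.8], "delta_rot": [0, 0, 0], "hand": -1},
  ],
  squeeze=60,
)

```text
time_s: 17.0
eef_pos: [0.3618, 0.2889, 0.0373]
tool_rot: [[0.966, 0.257, 0.002], [0.257, -0.966, 0.001], [0.002, -0.0, -1.0]]
wrist_force: [-0.2, -2.2, 5.5]
grip_width: 0.0197
gripper_force: 59.5
```

Emit:
arm_command(
  rows=[
    {"offset": [0, 0, -2], "delta_rot": [0, 0, 0], "hand": -1},
    {"offset": [0, 0, -5], "delta_rot": [0, 0, 0], "hand": -1},
    {"offset": [0, 0, -9], "delta_rot": [0, 0, 0], "hand": -1},
    {"offset": [0, 0, -12], "delta_rot": [0, 0, 0], "hand": -1},
    {"offset": [0, 0, -13], "delta_rot": [0, 0, 0], "hand": -1},
    {"offset": [0, 0, -13], "delta_rot": [0, 0, 0], "hand": -1},
    {"offset": [0, 0, -13], "delta_rot": [0, 0, 0], "hand": -1},
  ],
)

```text
time_s: 17.7
eef_pos: [0.3602, 0.2875, 0.1649]
tool_rot: [[0.966, 0.257, -0.002], [0.257, -0.966, -0.002], [-0.002, 0.001, -1.0]]
wrist_force: [1.0, 0.3, -0.8]
grip_width: 0.0198
gripper_force: 59.0
```

Run:
```python
from h import *
d=held(.045,-.025);print(d)
go(.3394-d[0],-.2685-d[1],.165)
```

```text
lid-tcp tool xyz mm [-0.3  0.3 25. ] 70 58.9865916967392
[-0.00031806 -0.00041969]
t 17.75 at [0.36   0.2874 0.1645] offset cm [-16.23  53.16   0.08]
```

Emit:
arm_command(
  rows=[
    {"offset": [0.3, 3, 0], "delta_rot": [0, 0, 0], "hand": -1},
    {"offset": [0.8, 7, 0], "delta_rot": [0, 0, 0], "hand": -1},
    {"offset": [1.2, 11, 0], "delta_rot": [0, 0, 0], "hand": -1},
    {"offset": [1.6, 15, 0], "delta_rot": [0, 0, 0], "hand": -1},
    {"offset": [2, 19, 0], "delta_rot": [0, 0, 0], "hand": -1},
    {"offset": [2.4, 23, 0], "delta_rot": [0, 0, 0], "hand": -1},
    {"offset": [2.8, 27, 0], "delta_rot": [0, 0, 0], "hand": -1},
    {"offset": [3.2, 30.5, 0], "delta_rot": [0, 0, 0], "hand": -1},
    {"offset": [1, 33.5, 0], "delta_rot": [0, 0, 0], "hand": -1},
    {"offset": [-2, 36.5, 0], "delta_rot": [0, 0, 0], "hand": -1},
    {"offset": [-5, 39.5, 0], "delta_rot": [0, 0, 0], "hand": -1},
    {"offset": [-5, 39.5, 0], "delta_rot": [0, 0, 0], "hand": -1},
  ],
)

```text
time_s: 18.95
eef_pos: [0.4093, -0.1111, 0.1639]
tool_rot: [[0.969, 0.248, -0.007], [0.248, -0.969, -0.001], [-0.007, -0.0, -1.0]]
wrist_force: [0.1, 0.1, -1.5]
grip_width: 0.0202
gripper_force: 59.0
```

Run:
```python
from h import *
go(.3397,-.2681,.135)
```

```text
t 18.95 at [ 0.4093 -0.1111  0.1639] offset cm [-10.61  13.48   2.97]
```

Emit:
arm_command(
  rows=[
    {"offset": [-2.5, 3, 0], "delta_rot": [0, 0, 0], "hand": -1},
    {"offset": [-5, 6.2, 0], "delta_rot": [0, 0, 0], "hand": -1},
    {"offset": [-7.5, 9.2, 0], "delta_rot": [0, 0, 0], "hand": -1},
    {"offset": [-10, 12.2, 0], "delta_rot": [0, 0, 0], "hand": -1},
    {"offset": [-11.2, 13.7, 1], "delta_rot": [0, 0, 0], "hand": -1},
    {"offset": [-11.2, 13.7, 2.5], "delta_rot": [0, 0, 0], "hand": -1},
    {"offset": [-11.2, 13.7, 3], "delta_rot": [0, 0, 0], "hand": -1},
    {"offset": [-11.2, 13.7, 3], "delta_rot": [0, 0, 0], "hand": -1},
    {"offset": [-11.2, 13.7, 3], "delta_rot": [0, 0, 0], "hand": -1},
    {"offset": [-11.2, 13.7, 3], "delta_rot": [0, 0, 0], "hand": -1},
  ],
)

```text
time_s: 19.95
eef_pos: [0.3418, -0.267, 0.1367]
tool_rot: [[0.966, 0.258, 0.001], [0.258, -0.966, -0.0], [0.001, 0.001, -1.0]]
wrist_force: [0.1, -0.1, -0.8]
grip_width: 0.0199
gripper_force: 59.2
```

Run:
```python
from h import *
d=held(.045,-.025);print(d)
go(.3394-d[0],-.2685-d[1],.044+.036)
```

```text
lid-tcp tool xyz mm [-0.1  0.1 25. ] 62 59.15103256702423
[-8.57740421e-05 -1.40407225e-04]
t 20.0 at [ 0.3418 -0.2671  0.1367] offset cm [-0.26  0.05  5.67]
```

Emit:
arm_command(
  rows=[
    {"offset": [-0.2, 0, 1.5], "delta_rot": [0, 0, 0], "hand": -1},
    {"offset": [-0.2, 0, 3], "delta_rot": [0, 0, 0], "hand": -1},
    {"offset": [-0.2, 0, 4], "delta_rot": [0, 0, 0], "hand": -1},
    {"offset": [-0.2, 0, 4.7], "delta_rot": [0, 0, 0], "hand": -1},
    {"offset": [-0.2, 0, 5.1], "delta_rot": [0, 0, 0], "hand": -1},
    {"offset": [-0.2, 0, 5.3], "delta_rot": [0, 0, 0], "hand": -1},
    {"offset": [-0.2, 0, 5.4], "delta_rot": [0, 0, 0], "hand": -1},
    {"offset": [-0.2, 0, 5.5], "delta_rot": [0, 0, 0], "hand": -1},
    {"offset": [-0.2, 0, 5.5], "delta_rot": [0, 0, 0], "hand": -1},
    {"offset": [-0.2, 0, 5.5], "delta_rot": [0, 0, 0], "hand": -1},
  ],
)

```text
time_s: 21.0
eef_pos: [0.3394, -0.268, 0.0815]
tool_rot: [[0.966, 0.257, 0.0], [0.257, -0.966, -0.0], [0.0, 0.0, -1.0]]
wrist_force: [-0.6, 0.2, -1.1]
grip_width: 0.0198
gripper_force: 59.2
```

Emit:
arm_command(
  rows=[
    {"offset": [0, 0, 0.1], "delta_rot": [0, 0, 0], "hand": -1},
    {"offset": [0, 0, 0.1], "delta_rot": [0, 0, 0], "hand": -1},
    {"offset": [0, 0, 0.1], "delta_rot": [0, 0, 0], "hand": -1},
  ],
)

```text
time_s: 21.3
eef_pos: [0.3394, -0.2681, 0.0812]
tool_rot: [[0.966, 0.257, 0.0], [0.257, -0.966, -0.0], [0.0, 0.0, -1.0]]
wrist_force: [-1.7, 1.2, 7.6]
grip_width: 0.0199
gripper_force: 60.0
```

Emit:
arm_command(
  rows=[
    {"offset": [0, 0, 0], "delta_rot": [0, 0, 0], "hand": -0.2},
    {"offset": [0, 0, 0], "delta_rot": [0, 0, 0], "hand": 0},
    {"offset": [0, 0, 0], "delta_rot": [0, 0, 0], "hand": 0},
    {"offset": [0, 0, -1], "delta_rot": [0, 0, 0], "hand": 0.4},
    {"offset": [0, 0, -3], "delta_rot": [0, 0, 0], "hand": 1},
    {"offset": [0, 0, -6], "delta_rot": [0, 0, 0], "hand": 1},
    {"offset": [0, 0, -10], "delta_rot": [0, 0, 0], "hand": 1},
    {"offset": [0, 0, -12], "delta_rot": [0, 0, 0], "hand": 1},
    {"offset": [0, 0, -12], "delta_rot": [0, 0, 0], "hand": 1},
    {"offset": [0, 0, -12], "delta_rot": [0, 0, 0], "hand": 1},
    {"offset": [0, 0, -12], "delta_rot": [0, 0, 0], "hand": 1},
  ],
)

```text
time_s: 22.4
eef_pos: [0.3384, -0.2673, 0.1993]
tool_rot: [[0.966, 0.257, -0.002], [0.257, -0.966, 0.001], [-0.002, -0.002, -1.0]]
wrist_force: [0.3, -0.1, 0.3]
grip_width: 0.0854
gripper_force: 0.0
```

Run:
```python
from h import *
p=arm.read_camera('wrist');print('wrist small',fit(p,(.3394,-.2685),.056,.045))
w=p['frame']
for c in('top','scene'):
    p=arm.read_camera(c)
    for n in('large','medium','small'):
        z,_,x=G['pot_'+n];print(c,n,fit(p,x,z+.004,G['lid_'+n][1]))
cv2.imwrite('pics/end.png',np.hstack([cv2.resize(w,(400,300)),cv2.resize(p['frame'],(400,300))]))
```

```text
wrist small (array([ 0.33922877, -0.26892561]), np.float64(123.64350128173828))
top large (array([0.62995732, 0.16645424]), np.float64(147.48805236816406))
top medium (array([ 0.67183466, -0.15251743]), np.float64(149.59686279296875))
top small (array([ 0.33848955, -0.26791163]), np.float64(96.20915985107422))
scene large (array([0.63201307, 0.16462856]), np.float64(130.59780883789062))
scene medium (array([ 0.67385105, -0.15542736]), np.float64(123.98868560791016))
scene small (array([ 0.34155964, -0.27038567]), np.float64(96.87611389160156))
```

View pics/end.png

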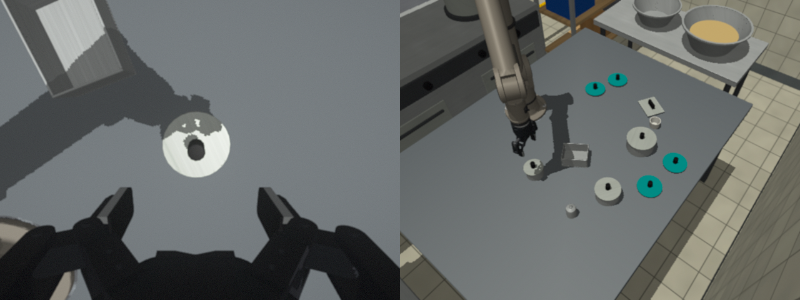

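All three lids are seated and centred: small at (196,145) in the wrist view; large (641,141), medium (607,191) and small (533,169) in the scene view. Nothing else has moved.

```bash
python3 -c "
from station import arm
print(arm.close_job())"
```

```text
the job is handed in; nothing more can be done
None
```

All three round lids are on their own-size pots, centred within about 2 mm by the overhead camera and flat to the eye, with nothing else seen to move; I handed the job in at about 22 s, but no verdict came back.

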